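# Raise and hold the sprung lid of a screened test box

### The arm

A 6-joint arm with a two-finger parallel gripper is mounted at the origin on the work surface. World frame = base frame: x ahead of the robot, y to its left, z up, the work surface at z = 0. Lengths are in m, angles in rad, forces in N, time in s.
With the tool pointing down it reaches from about 0.35 to 0.975 m from the base axis. Payload 4.9 kg.
Tool frame: the origin (TCP) lies midway between the tips of the shut fingers; the grasp point (between the pads) lies ctrl.grip_depth behind it (ctrl.grip_depth is the distance from the TCP to the grasp point, in m); z points along the fingers, y is the line along which they close (so a half turn about z gives the same grasp; the last joint's range is limited). The gripper opens to 85 mm and grips with 20 to 120 N. Pads are 22 mm wide; open, the fingers measure 114 mm over their backs; the gripper's body (76 mm by 85 mm) begins 54 mm behind the grasp point. The pads swing forward as they close: fully open they stand 13 mm farther back than shut.
Start: joints at [1.141, 0.053, 1.613, -0, 1.476, -0.119], TCP at [0.191, 0.595, 0.231] pointing down, gripper open.
Joint ranges: [-3.01, 3.01], [-1.01, 2.22], [0.06, 2.58], [-1.02, 4.17], [0.09, 2.62], [-3.14, 3.14]. Speed limits (rad/s): [2.57, 2.57, 3.14, 3.14, 3.14, 3.14].

### API

Orientations are given as a rotation vector (axis times angle).
In Python, from station import ctrl, get_image, camera_model gives the robot as it stands. The module is installed in compiled form; this text tells all that it offers.
- The arm moves only by the shell command python3 -m crank 'ROWS' [FORCE]. ROWS is JSON, a list of rows, each a list of 7 numbers: the shift along the tool's x, y, z in mm, then the turn, a rotation vector about the tool's x, y, z in rad, then the opening, from -1 (shut) to 1 (fully open). A call has exactly 10 rows; each row shifts and turns the commanded pose from where the row before left it, along the tool's axes as they then stand; what a row does not reach is not made up. A row lasts 1/12 s, in which the tool goes at most 41.7 mm and 7.16 degrees, less where a joint would pass 70% of its speed; a pose out of reach is approached as far as the arm can. A call with a gripper value outside its range is refused whole. The fingers move at their own pace and stop on an object; FORCE is the grip in N (left out, the last holds). Time passes only in rows, so rows that do not move let the fingers close, or fill a call up. It gives the time, the measured TCP pose, the force, the opening and the grip force at its end, in the units of the state.
- ctrl.get_obs(): the state, without advancing time (a new reading comes with each control period).
- get_image(name): name is "scene" or "top"; returns the picture (420x560x3 uint8, red, green, blue); there is no depth.
- camera_model(name): a dict with "vertical_fov" (degrees; the focal length in pixels is half the picture's height over the tangent of half this angle, whatever the lens; pixels are square), "cx", "cy" (the principal point, pixels), "R" (3x3) and "t" (3): a world point X has camera coordinates R X + t. Camera axes: x right, y down, z forward; pixel columns grow to the right and rows downward; lengths in m; the calibration is good to about 2 mm. A picture is of the moment at which its call begins. camera_model takes no time and is no camera call.
- ctrl.finish_job(): hands the job in; it is judged then, once.
The state is a dict: "t": time; "q": joint angles; "dq": joint speeds; "effort": joint torques, N m; "tool_pos": TCP position; "tool_rot": TCP orientation; "contact_force": force on the tool from outside, world axes, zero at the start; "wrist_torque": the same for the moment, N m; "opening": finger opening in m; "grip_force": force on a finger pad.
Only numpy, scipy, OpenCV 4.12 (cv2) and the standard library are available. Lean on these libraries where they do the work, as an engineer would, in place of code of your own. Each camera call takes 0.05 s, during which the arm holds its last target. There are 200 camera calls.

### The job

Show the new lid spring of the aluminium test box: pull the sprung bar handle on the lid out to its stop, then lift the lid by it smoothly until it is clearly past its balance point (some ten degrees), without letting it swing wide open. Then bring the lid back and hold it still by the handle just below the balance point, about ten degrees short of it, so that the board inside can be inspected. Your program finishes while still holding the handle, with the tools and other things on the bench left where they are.

Things in the scene. Friction and masses are not known exactly. Their poses are not given: they have to be found in the camera images.
- testbox: Aluminium box fixed to the bench, 220 (x) x 260 (y) x 90 mm high, a circuit board inside. Origin: centre of its underside, on the bench; z up; its -x side with brass sockets is the front, towards the robot; the +x side has the hinge. Its lid is a 12 mm plate of the same outline (top at 102 mm when shut), 0.85 kg, with a steel bar handle on top.
- hinge_mid (a point): Middle of the lid's hinge line, at the box's +x rim: 110 mm along the box's +x from its origin and 90 mm up. The hinge line runs along the box's y.
- lid (a joint): Lid angle, rad: 0 shut, grows as the front edge rises and swings over towards the box's +x; stop at 1.75. A hinge spring carries part of the weight; balance point at 1.13 (65 degrees): below it the lid falls shut by itself, above it swings open by itself. Upward force needed at the handle: about 3 N to start from shut, under 1 N ten degrees below balance. Hardly any hinge friction.
- bar_mid (a point): Middle of the handle's bar: round steel, 10 mm thick, 110 mm long, along the box's y, an 8 mm post at each end. It is 190 mm from the hinge line along the lid (30 mm from the front edge) and 40 mm above the lid's top (52 mm above the hinge line's level) when in, 56 when out. Lid shut, handle in: 80 mm along the box's -x from its origin, 142 mm above the bench. Moves with lid and handle.
- handle (a joint): How far the handle is pulled out of the lid, m: 0 in, 0.016 at its stop; slides square to the lid. A light spring (0.7 N in, 1.7 N at the stop, plus 0.6 N of weight) draws it back in; it reaches the stop before the shut lid starts to lift. Near the balance point, where the lid pulls less, the spring draws it in again.
- spool: Bystander, to be left alone: reel of solder wire, 56 mm across, 52 mm tall.
- pliers: Bystander, to be left alone: blue-handled pliers lying flat, about 160 mm long, 15 mm tall.
- tipcup: Bystander, to be left alone: small brass cup, 60 mm across, 35 mm tall.
- meter: Bystander, to be left alone: black hand multimeter lying flat, 160 x 85 x 36 mm.
- drinkcan: Bystander, to be left alone: drink can, 66 mm across, 120 mm tall.
- sponge: Bystander, to be left alone: yellow sponge in a black tray, 80 x 110 x 34 mm.
- driver: Bystander, to be left alone: screwdriver lying flat.

How it is judged:
On the way, in this order (a step that is already met when the one before it is completed fails the run):
1. the handle is pulled out to its stop (over 13 mm) while the lid is still below 0.35 rad (value of joint handle above 0.013 m and value of joint lid below 0.35 rad), for 0.1 s.
2. the lid is raised past its balance point by its handle (over 1.19 rad) (value of joint lid above 1.19 rad and contact force between the fingers and handle above 0.3 N), for 0.1 s.
At the end, for the whole second after the job is handed in: The lid stands still (under 0.1 rad/s) between 0.83 and 1.09 rad, that is 0.04 to 0.30 rad below its balance point at 1.13 rad, and the fingers press on the bar handle with more than 0.3 N, holding it there (value of joint lid between 0.83 and 1.09 rad and velocity of joint lid between -0.1 and 0.1 rad/s and contact force between the fingers and handle above 0.3 N); the arm keeps its last pose, push and grip.
It fails at once if the lid swings wide open (over 1.6 rad) (value of joint lid above 1.6 rad).
It fails at once if the lid is flung or dropped (faster than 2.5 rad/s) (velocity of joint lid above 2.5 rad/s or velocity of joint lid below -2.5 rad/s).
It fails at once if a bystander is moved more than 30 mm (distance of any of spool, pliers, tipcup, meter, drinkcan, sponge, driver from where it was at the start of the episode above 0.03 m).
It also fails if it takes over 48 s, if anything falls off the work surface, if the arm or the gripper's body presses on something with over 40 N, if the wrist force passes 120 N, or if a joint passes its speed limit or range.

## Working session

There is one attempt and no reset: what is moved stays moved. The work goes in short steps, Python scripts to look and compute and a shell command to move; the robot and the scene stay as the last step left them, time stands still between calls to the robot, and variables do not carry over. Pictures are saved under pics/ and viewed, at most 10 in all, crops included, and the job is handed in when it is done.

```bash
mkdir -p pics
python3 - <<'E'
from station import ctrl,get_image,camera_model
import cv2
for n in("scene","top"):
    cv2.imwrite(f"pics/{n}0.png",get_image(n)[:,:,::-1]); print(camera_model(n))
print(ctrl.get_obs(),ctrl.grip_depth)
E
```

```text
{'vertical_fov': 50.19616402671836, 'cx': 283.7902878179167, 'cy': 205.97211979861157, 'R': array([[-0.21022476,  0.97758654,  0.01140635],
       [ 0.68540908,  0.15569313, -0.71131853],
       [-0.69715131, -0.14171875, -0.70277724]]), 't': array([ 0.11798202, -0.27505606,  1.86647637])}
{'vertical_fov': 43.07937603036788, 'cx': 275.2038695817384, 'cy': 201.76548736343454, 'R': array([[-1.62168903e-02, -9.99861043e-01, -3.86109853e-03],
       [-9.73442609e-01,  1.66701077e-02, -2.28323444e-01],
       [ 2.28356082e-01,  5.58615812e-05, -9.73577679e-01]]), 't': array([0.00682851, 0.54237878, 1.56602404])}
{'t': 0.1, 'q': array([ 1.14101319e+00,  5.33146605e-02,  1.61415209e+00, -2.11351602e-06,
        1.47597579e+00, -1.19007375e-01]), 'dq': array([ 7.74353405e-04, -2.09877662e-03, -2.46802836e-03,  6.20810023e-06,
        1.85356810e-03, -2.21873851e-03]), 'effort': array([ 1.39150766e-04, -3.94901168e+01, -3.71363211e+01, -1.45998674e-04,
        3.92966977e-03, -2.52227039e-06]), 'tool_pos': array([0.190895  , 0.59455085, 0.23017393]), 'tool_rot': array([-4.86125534e-01, -3.10324702e+00,  2.79753393e-03]), 'contact_force': array([ 1.05155327,  0.69604237, -0.51674562]), 'wrist_torque': array([-0.01165884,  0.00797909,  0.00296166]), 'grip_force': 0.0, 'opening': 0.08569934271476089} 0.0187
```

View pics/scene0.png

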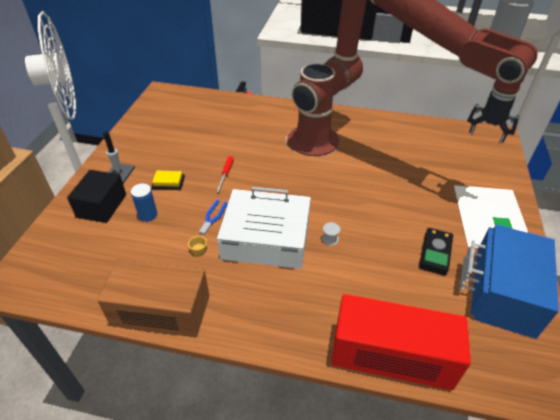

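View pics/top0.png

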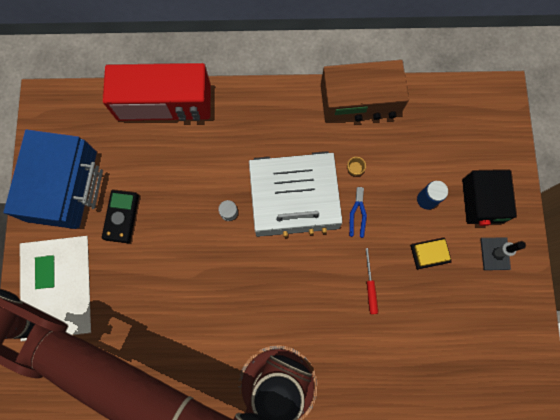

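Run:
```python
import cv2
a=cv2.imread("pics/top0.png")[145:245,240:350]; b=cv2.imread("pics/scene0.png")[180:270,215:315]
cv2.imwrite("pics/c0.png",cv2.resize(a,None,fx=5.4,fy=5.4,interpolation=2))
cv2.imwrite("pics/c1.png",cv2.resize(b,None,fx=6,fy=6,interpolation=2))
```

```text
(no output)
```

View pics/c0.png

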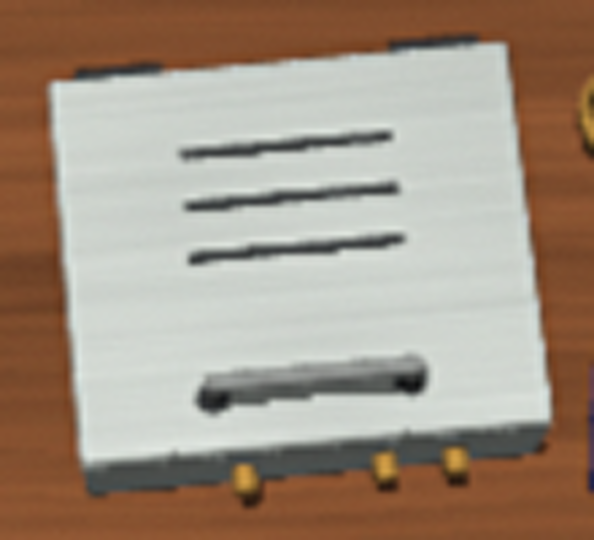

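View pics/c1.png

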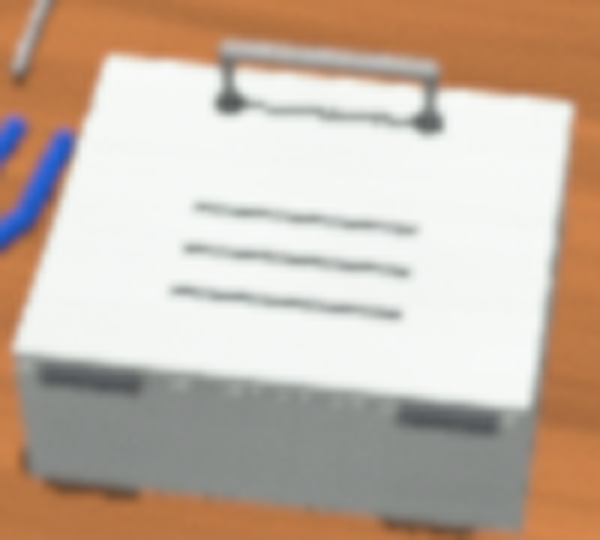

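```bash
cat > h.py <<'E'
import numpy as np
from scipy.spatial.transform import Rotation as Ro
from scipy.optimize import least_squares
from station import ctrl,camera_model
def proj(n,X):
    m=camera_model(n); f=210/np.tan(np.radians(m["vertical_fov"]/2))
    c=X@m["R"].T+m["t"]; return c[:,:2]/c[:,2:]*f+[m["cx"],m["cy"]]
def world(p,L):
    x,y,a=p; c,s=np.cos(a),np.sin(a); L=np.array(L,float)
    return np.c_[x+c*L[:,0]-s*L[:,1], y+s*L[:,0]+c*L[:,1], L[:,2]]
def bar(p,th,e):  # bar middle
    return world(p,[[.11-.19*np.cos(th)+(.052+e)*np.sin(th),0,.09+.19*np.sin(th)+(.052+e)*np.cos(th)]])[0]
def target(p,th,e,pitch,back=0):
    R=Ro.from_euler('z',p[2])*Ro.from_matrix(np.array([[0,1,0],[1,0,0],[0,0,-1.]]))*Ro.from_rotvec([pitch,0,0])
    return bar(p,th,e)+R.apply([0,0,ctrl.grip_depth-back]),R
def delta(pos,R,pos2,R2): return R.inv().apply(pos2-pos)*1e3,(R.inv()*R2).as_rotvec()
E
python3 - <<'E'
from h import *
L=[[.11,.13,.102],[.11,-.13,.102],[-.11,-.13,.102],[-.11,.13,.102],[-.08,.055,.142],[-.08,-.055,.142]]
T=np.array([[50,82],[506,43],[551,420],[82,463],[205,382],[425,366]])
S=np.array([[530,408],[15,350],[107,55],[573,102],[437,70],[222,46]])
T=(T+.5)/5.4-.5+[240,145]; S=(S+.5)/6-.5+[215,180]
W=np.array([1,1,1,1,.7,.7])[:,None]
for use in("ts","t","s"):
    f=lambda p:np.r_[((proj("top",world(p,L))-T)*W).ravel()*("t" in use),((proj("scene",world(p,L))-S)*W).ravel()*("s" in use)]
    r=least_squares(f,[.5,-.05,0]); print(use,r.x); 
    if use=="ts": print(r.fun.round(1)); np.save("p.npy",r.x)
p=np.load("p.npy"); o=ctrl.get_obs(); print(bar(p,0,0))
pos,R=target(p,0,0,0,.08); print(pos,delta(o["tool_pos"],Ro.from_rotvec(o["tool_rot"]),pos,R))
E
```

```text
ts [ 0.56654434 -0.05986274  0.0753544 ]
[-0.7 -0.2 -0.2 -0.5  0.1  0.2 -0.7  0.2  0.7  0.2 -1.4 -0.2 -0.3 -0.4
 -0.8 -0.4 -0.2 -0.3 -0.4 -0.2 -0.9  0.   0.4  0.4]
t [ 0.56639967 -0.06115687  0.07361153]
s [ 0.5671787  -0.05830614  0.07749345]
[ 0.48677137 -0.06588539  0.142     ]
[ 0.48677137 -0.06588539  0.2033    ] (array([-483.6683597 , -538.27082578,   27.75758754]), array([-1.74585919e-03,  8.96661511e-04,  1.18466601e+00]))
```

```bash
R='[-24,-27,0,0,0,0,1]'; 
python3 -m crank '[[-24,-27,0,0,0,0,1],[-24,-27,0,0,0,0,1],[-24,-27,0,0,0,0,1],[-24,-27,0,0,0,0,1],[-24,-27,0,0,0,0,1],[-24,-27,0,0,0,0,1],[-24,-27,0,0,0,0,1],[-24,-27,0,0,0,0,1],[-24,-27,0,0,0,0,1],[-24,-27,0,0,0,0,1]]' 40
python3 -m crank '[[-24,-27,0,0,0,0,1],[-24,-27,0,0,0,0,1],[-24,-27,0,0,0,0,1],[-24,-27,0,0,0,0,1],[-24,-27,0,0,0,0,1],[-24,-27,0,0,0,0,1],[-24,-27,0,0,0,0,1],[-24,-27,0,0,0,0,1],[-24,-27,0,0,0,0,1],[-24,-27,0,0,0,0,1]]'
python3 -m crank '[[0,0,0,0,0,0.118,1],[0,0,0,0,0,0.118,1],[0,0,0,0,0,0.118,1],[0,0,0,0,0,0.118,1],[0,0,0,0,0,0.118,1],[0,0,0,0,0,0.118,1],[0,0,0,0,0,0.118,1],[0,0,0,0,0,0.118,1],[0,0,0,0,0,0.118,1],[0,0,0,0,0,0.118,1]]'
python3 - <<'E'
from h import *
p=np.load("p.npy"); o=ctrl.get_obs()
pos,R=target(p,0,0,0,.03); print(o["t"],o["contact_force"],delta(o["tool_pos"],Ro.from_rotvec(o["tool_rot"]),pos,R))
E
```

```text
t: 0.93
tool_pos: [0.3371, 0.2629, 0.2309]
tool_rot: [-0.485, -3.104, 0.0]
contact_force: [1.4, 0.8, 0.3]
opening: 0.0853
grip_force: 0.0
t: 1.77
tool_pos: [0.4831, -0.0677, 0.2309]
tool_rot: [-0.487, -3.103, -0.0]
contact_force: [1.1, -0.1, -0.0]
opening: 0.0857
grip_force: 0.0
t: 2.6
tool_pos: [0.4826, -0.0658, 0.2307]
tool_rot: [-2.137, -2.302, 0.001]
contact_force: [-0.5, -0.2, 0.4]
opening: 0.0849
grip_force: 0.0
2.6 [-0.45906411 -0.23995655  0.40127552] (array([-0.44101428,  4.18092426, 77.38626144]), array([-0.00097661, -0.00036123, -0.0011783 ]))
```

```bash
python3 -m crank '[[0,0.4,10.7,0,0,0,1],[0,0.4,10.7,0,0,0,1],[0,0.4,10.7,0,0,0,1],[0,0.4,10.7,0,0,0,1],[0,0.4,10.7,0,0,0,1],[0,0.4,10.7,0,0,0,1],[0,0.4,10.7,0,0,0,1],[0,0.4,10.7,0,0,0,1],[0,0.4,10.7,0,0,0,1],[0,0.4,10.7,0,0,0,1]]' 40
python3 -m crank '[[0,0,0,0,0,0,0],[0,0,0,0,0,0,-0.5],[0,0,0,0,0,0,-1],[0,0,0,0,0,0,-1],[0,0,0,0,0,0,-1],[0,0,0,0,0,0,-1],[0,0,0,0,0,0,-1],[0,0,0,0,0,0,-1],[0,0,0,0,0,0,-1],[0,0,0,0,0,0,-1]]' 40
python3 - <<'E'
from h import *
import cv2
from station import get_image
p=np.load("p.npy"); o=ctrl.get_obs()
pos,R=target(p,0,0,0,0); print(o["t"],o["contact_force"],delta(o["tool_pos"],Ro.from_rotvec(o["tool_rot"]),pos,R))
b=get_image("scene")[120:270,205:355,::-1]
cv2.imwrite("pics/g1.png",cv2.resize(b,None,fx=4,fy=4,interpolation=2))
E
```

```text
t: 3.43
tool_pos: [0.487, -0.0655, 0.1232]
tool_rot: [-2.131, -2.309, -0.0]
contact_force: [-0.7, -0.2, 0.0]
opening: 0.0855
grip_force: 0.0
t: 4.27
tool_pos: [0.4865, -0.0658, 0.1247]
tool_rot: [-2.13, -2.308, 0.002]
contact_force: [-4.6, -0.7, 4.3]
opening: 0.0083
grip_force: 39.1
4.2667 [-4.61970603 -0.65978006  4.29086663] (array([-0.14733187,  0.25851913,  1.35237119]), array([-0.00142516,  0.00030608,  0.0046191 ]))
```

View pics/g1.png

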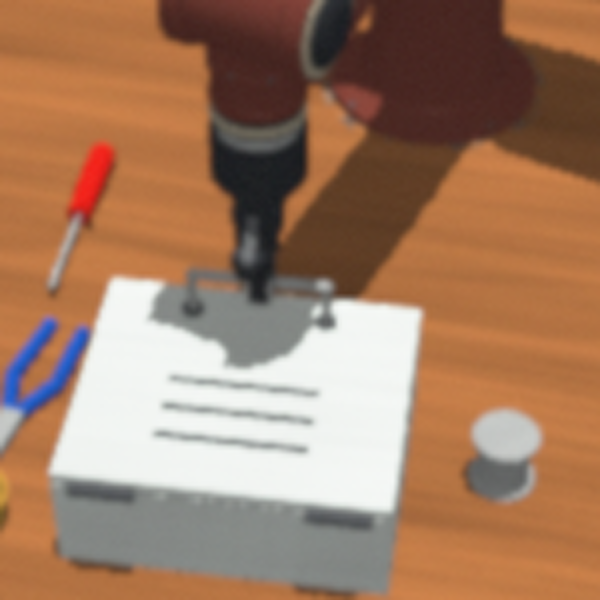

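```bash
python3 -m crank '[[0,0,-2,0,0,0,-1],[0,0,-2,0,0,0,-1],[0,0,-2,0,0,0,-1],[0,0,-2,0,0,0,-1],[0,0,-2,0,0,0,-1],[0,0,-2,0,0,0,-1],[0,0,-2,0,0,0,-1],[0,0,-2,0,0,0,-1],[0,0,-2,0,0,0,-1],[0,0,0,0,0,0,-1]]' 40
python3 -m crank '[[0,0,0,0,0,0,-1],[0,0,0,0,0,0,-1],[0,0,0,0,0,0,-1],[0,0,-0.5,0,0,0,-1],[0,0,-0.5,0,0,0,-1],[0,0,-0.5,0,0,0,-1],[0,0,-0.5,0,0,0,-1],[0,0,0,0,0,0,-1],[0,0,0,0,0,0,-1],[0,0,0,0,0,0,-1]]'
python3 - <<'E'
from h import *
p=np.load("p.npy")
# nominal path: constant tool-frame twist per row, 10 rows per segment
W=[(0,.020,0)]+[(th,.013-.004*th,.3*th) for th in (.2,.45,.7,.95,1.1,1.26,1.1,.95)]
pos,R=target(p,*W[0])
for w in W[1:]:
    pos2,R2=target(p,*w); rx=(w[2]-Wp)/10 if (Wp:=W[W.index(w)-1][2])is not None else 0
    S=np.sum([Ro.from_rotvec([rx*k,0,0]).as_matrix() for k in range(10)],0)
    print(w,np.linalg.solve(S,R.inv().apply(pos2-pos)*1e3).round(2),round(rx,4)); pos,R=pos2,R2
E
```

```text
t: 5.15
tool_pos: [0.4872, -0.0657, 0.1428]
tool_rot: [2.13, 2.308, 0.0]
contact_force: [-2.4, -3.2, -2.4]
opening: 0.0086
grip_force: 39.2
t: 5.98
tool_pos: [0.4877, -0.0656, 0.1446]
tool_rot: [2.13, 2.307, 0.002]
contact_force: [3.6, -2.8, -3.8]
opening: 0.0085
grip_force: 39.0
(0.2, 0.012199999999999999, 0.06) [-0.    1.46 -2.91] 0.006
(0.45, 0.0112, 0.135) [ 0.    2.47 -4.15] 0.0075
(0.7, 0.010199999999999999, 0.21) [-0.    3.13 -3.64] 0.0075
(0.95, 0.0092, 0.285) [-0.    3.69 -3.03] 0.0075
(1.1, 0.0086, 0.33) [ 0.    2.44 -1.49] 0.0045
(1.26, 0.007959999999999998, 0.378) [ 0.    2.75 -1.3 ] 0.0048
(1.1, 0.0086, 0.33) [ 0.   -2.69  1.43] 0.0045
(0.95, 0.0092, 0.285) [-0.   -2.35  1.64] 0.0075
```

```bash
python3 -m crank '[[0,1.5,-2.9,0.006,0,0,-1],[0,1.5,-2.9,0.006,0,0,-1],[0,1.5,-2.9,0.006,0,0,-1],[0,1.5,-2.9,0.006,0,0,-1],[0,1.5,-2.9,0.006,0,0,-1],[0,1.5,-2.9,0.006,0,0,-1],[0,1.5,-2.9,0.006,0,0,-1],[0,1.5,-2.9,0.006,0,0,-1],[0,1.5,-2.9,0.006,0,0,-1],[0,1.5,-2.9,0.006,0,0,-1]]'
python3 -m crank '[[0,2.4,-4.1,0.0075,0,0,-1],[0,2.4,-4.1,0.0075,0,0,-1],[0,2.5,-4.1,0.0075,0,0,-1],[0,2.5,-4.1,0.0075,0,0,-1],[0,2.5,-4.2,0.0075,0,0,-1],[0,2.5,-4.2,0.0075,0,0,-1],[0,2.5,-4.2,0.0075,0,0,-1],[0,2.5,-4.2,0.0075,0,0,-1],[0,2.5,-4.1,0.0075,0,0,-1],[0,2.4,-4.1,0.0075,0,0,-1]]'
cat > est.py <<'E'
from h import *
p=np.load("p.npy"); o=ctrl.get_obs(); R=Ro.from_rotvec(o["tool_rot"])
g=o["tool_pos"]-R.apply([0,0,ctrl.grip_depth])-world(p,[[.11,0,.09]])[0]
u=g[0]*np.cos(p[2])+g[1]*np.sin(p[2]); v=-g[0]*np.sin(p[2])+g[1]*np.cos(p[2]); d=np.hypot(u,g[2]); h=np.sqrt(max(d*d-.19**2,0))
print("lid",np.arctan2(g[2],-u)-np.arctan2(h,.19),"ext",h-.052,"side",v,"f",o["contact_force"].round(1),"tq",o["wrist_torque"].round(2),"t",o["t"],"q",o["q"].round(2))
E
python3 est.py
```

```text
t: 6.82
tool_pos: [0.5007, -0.0646, 0.1727]
tool_rot: [-2.099, -2.274, 0.076]
contact_force: [-7.2, -4.3, -0.4]
opening: 0.0083
grip_force: 39.3
t: 7.65
tool_pos: [0.5296, -0.0624, 0.2125]
tool_rot: [-2.064, -2.235, 0.158]
contact_force: [-4.6, -3.4, 1.0]
opening: 0.0081
grip_force: 38.9
lid 0.4296772183012081 ext 0.016020037165769378 side 0.0003015497073027961 f [-4.6 -3.4  1. ] tq [-0.67  0.93  0.11] t 7.65 q [-0.23 -0.06  1.76 -0.04  1.57 -0.31]
```

```bash
python3 -m crank '[[0,3.0,-3.7,0.0075,0,0,-1],[0,3.1,-3.7,0.0075,0,0,-1],[0,3.1,-3.7,0.0075,0,0,-1],[0,3.1,-3.7,0.0075,0,0,-1],[0,3.1,-3.6,0.0075,0,0,-1],[0,3.1,-3.6,0.0075,0,0,-1],[0,3.2,-3.6,0.0075,0,0,-1],[0,3.2,-3.6,0.0075,0,0,-1],[0,3.2,-3.6,0.0075,0,0,-1],[0,3.2,-3.6,0.0075,0,0,-1]]'
python3 est.py
python3 -m crank '[[0,3.6,-3.1,0.0075,0,0,-1],[0,3.6,-3.1,0.0075,0,0,-1],[0,3.7,-3.1,0.0075,0,0,-1],[0,3.7,-3.0,0.0075,0,0,-1],[0,3.7,-3.0,0.0075,0,0,-1],[0,3.7,-3.0,0.0075,0,0,-1],[0,3.7,-3.0,0.0075,0,0,-1],[0,3.7,-3.0,0.0075,0,0,-1],[0,3.7,-3.0,0.0075,0,0,-1],[0,3.7,-3.0,0.0075,0,0,-1]]'
python3 est.py
```

```text
t: 8.48
tool_pos: [0.5672, -0.0594, 0.2438]
tool_rot: [-2.027, -2.195, 0.236]
contact_force: [-4.1, -4.1, 1.4]
opening: 0.0082
grip_force: 38.9
lid 0.677526946266748 ext 0.01603874247898949 side 0.0004020271586555584 f [-4.1 -4.1  1.4] tq [-0.73  0.93  0.11] t 8.4833 q [-0.21  0.06  1.6  -0.06  1.69 -0.29]
t: 9.32
tool_pos: [0.6105, -0.0561, 0.2647]
tool_rot: [-1.989, -2.153, 0.312]
contact_force: [-2.2, -4.6, 2.6]
opening: 0.0084
grip_force: 39.0
lid 0.9200248228176691 ext 0.016524706698935514 side 0.00046147502402001193 f [-2.2 -4.6  2.6] tq [-0.74  0.76  0.16] t 9.3167 q [-0.18  0.19  1.42 -0.08  1.8  -0.27]
```

```bash
python3 -m crank '[[0,2.4,-1.5,0.0045,0,0,-1],[0,2.4,-1.5,0.0045,0,0,-1],[0,2.4,-1.5,0.0045,0,0,-1],[0,2.4,-1.5,0.0045,0,0,-1],[0,2.4,-1.5,0.0045,0,0,-1],[0,2.4,-1.5,0.0045,0,0,-1],[0,2.5,-1.5,0.0045,0,0,-1],[0,2.5,-1.5,0.0045,0,0,-1],[0,2.5,-1.5,0.0045,0,0,-1],[0,2.5,-1.5,0.0045,0,0,-1]]'
python3 est.py
python3 -m crank '[[0,2.7,-1.3,0.0048,0,0,-1],[0,2.7,-1.3,0.0048,0,0,-1],[0,2.7,-1.3,0.0048,0,0,-1],[0,2.7,-1.3,0.0048,0,0,-1],[0,2.7,-1.3,0.0048,0,0,-1],[0,2.8,-1.3,0.0048,0,0,-1],[0,2.8,-1.3,0.0048,0,0,-1],[0,2.8,-1.3,0.0048,0,0,-1],[0,2.8,-1.3,0.0048,0,0,-1],[0,2.8,-1.3,0.0048,0,0,-1]]'
python3 est.py
```

```text
t: 10.15
tool_pos: [0.6386, -0.0539, 0.2718]
tool_rot: [-1.966, -2.128, 0.356]
contact_force: [-2.4, -5.5, 3.7]
opening: 0.0083
grip_force: 39.0
lid 1.067696457637979 ext 0.016437294172119997 side 0.0005617441170140077 f [-2.4 -5.5  3.7] tq [-0.79  0.65  0.27] t 10.15 q [-0.17  0.28  1.31 -0.08  1.87 -0.26]
t: 10.98
tool_pos: [0.6693, -0.0515, 0.2748]
tool_rot: [-1.941, -2.101, 0.401]
contact_force: [-1.1, -4.9, 4.7]
opening: 0.0084
grip_force: 39.8
lid 1.2219990311836684 ext 0.01704949150275637 side 0.0006612867468835975 f [-1.1 -4.9  4.7] tq [-0.79  0.45  0.2 ] t 10.9833 q [-0.15  0.38  1.19 -0.09  1.93 -0.25]
```

```bash
python3 -m crank '[[0,2.0,-0.6,0.003,0,0,-1],[0,2.0,-0.6,0.003,0,0,-1],[0,2.0,-0.6,0.003,0,0,-1],[0,2.0,-0.6,0.003,0,0,-1],[0,2.0,-0.6,0.003,0,0,-1],[0,2.0,-0.6,0.003,0,0,-1],[0,1.5,-0.4,0.003,0,0,-1],[0,0,0,0,0,0,-1],[0,0,0,0,0,0,-1],[0,0,0,0,0,0,-1]]'
python3 est.py
python3 - <<'E'
import cv2
from station import get_image
b=get_image("scene")[100:280,185:385,::-1]
cv2.imwrite("pics/g2.png",cv2.resize(b,None,fx=3.3,fy=3.3,interpolation=2))
E
```

```text
t: 11.82
tool_pos: [0.6837, -0.0504, 0.2741]
tool_rot: [-1.93, -2.09, 0.42]
contact_force: [1.6, -4.9, 7.2]
opening: 0.0084
grip_force: 40.4
lid 1.2980956181100756 ext 0.016395762018072114 side 0.000684598584413803 f [ 1.6 -4.9  7.2] tq [-0.79  0.24  0.24] t 11.8167 q [-0.15  0.43  1.14 -0.09  1.96 -0.24]
```

View pics/g2.png

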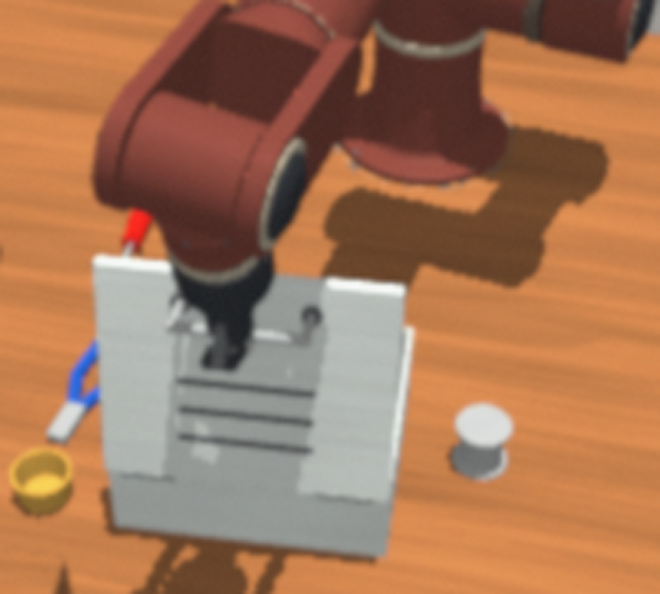

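```bash
python3 -m crank '[[0,-1.5,0.4,-0.003,0,0,-1],[0,-2.0,0.6,-0.003,0,0,-1],[0,-2.0,0.6,-0.003,0,0,-1],[0,-2.0,0.6,-0.003,0,0,-1],[0,-2.0,0.6,-0.003,0,0,-1],[0,-2.0,0.6,-0.003,0,0,-1],[0,-2.0,0.6,-0.003,0,0,-1],[0,-2.8,1.3,-0.0048,0,0,-1],[0,-2.8,1.3,-0.0048,0,0,-1],[0,-2.8,1.3,-0.0048,0,0,-1]]'
python3 -m crank '[[0,-2.8,1.3,-0.0048,0,0,-1],[0,-2.8,1.3,-0.0048,0,0,-1],[0,-2.7,1.3,-0.0048,0,0,-1],[0,-2.7,1.3,-0.0048,0,0,-1],[0,-2.7,1.3,-0.0048,0,0,-1],[0,-2.7,1.3,-0.0048,0,0,-1],[0,-2.7,1.3,-0.0048,0,0,-1],[0,-2.5,1.5,-0.0045,0,0,-1],[0,-2.5,1.5,-0.0045,0,0,-1],[0,-2.5,1.5,-0.0045,0,0,-1]]'
python3 est.py
python3 -m crank '[[0,-2.5,1.5,-0.0045,0,0,-1],[0,-2.4,1.5,-0.0045,0,0,-1],[0,-2.4,1.5,-0.0045,0,0,-1],[0,-1.4,0.9,-0.0025,0,0,-1],[0,-1,0.6,-0.002,0,0,-1],[0,0,0,0,0,0,-1],[0,0,0,0,0,0,-1],[0,0,0,0,0,0,-1],[0,0,0,0,0,0,-1],[0,0,0,0,0,0,-1]]'
python3 est.py
python3 - <<'E'
import cv2
from station import get_image
b=get_image("scene")[100:280,185:385,::-1]
cv2.imwrite("pics/g3.png",cv2.resize(b,None,fx=3.3,fy=3.3,interpolation=2))
from h import *
p=np.load("p.npy")
for t in (1.2,1.25,1.3,1.35,.85,.9,.95,1.0,1.05):
    c,s=np.cos(t),np.sin(t); e=.22; k=.012
    print(t,((proj("scene",world(p,[[.11-e*c+k*s,y,.09+e*s+k*c] for y in(-.13,.13)]))-[185,100])*3.3).round())
E
```

```text
t: 12.7
tool_pos: [0.6604, -0.0521, 0.274]
tool_rot: [-1.95, -2.111, 0.385]
contact_force: [0.7, -4.9, 4.9]
opening: 0.0086
grip_force: 40.2
t: 13.53
tool_pos: [0.6304, -0.0544, 0.2694]
tool_rot: [-1.974, -2.138, 0.339]
contact_force: [-0.3, -4.9, 4.9]
opening: 0.0084
grip_force: 40.4
lid 1.0345227812175266 ext 0.014210465778882818 side 0.0006706964348244461 f [-0.3 -4.9  4.9] tq [-0.72 -0.25  0.26] t 13.5333 q [-0.17  0.26  1.35 -0.08  1.84 -0.26]
t: 14.37
tool_pos: [0.6189, -0.0553, 0.2661]
tool_rot: [-1.983, -2.147, 0.323]
contact_force: [-1.0, -4.7, 4.5]
opening: 0.0084
grip_force: 40.6
lid 0.9792926443189236 ext 0.013035600982879737 side 0.0006447791667098224 f [-1.  -4.7  4.5] tq [-0.73  0.03  0.24] t 14.3667 q [-0.17  0.22  1.39 -0.08  1.82 -0.26]
1.2 [[101. 239.]
 [407. 269.]]
1.25 [[ 97. 244.]
 [406. 275.]]
1.3 [[ 94. 250.]
 [404. 281.]]
1.35 [[ 90. 257.]
 [403. 288.]]
0.85 [[123. 221.]
 [412. 250.]]
0.9 [[120. 222.]
 [411. 251.]]
0.95 [[117. 223.]
 [411. 252.]]
1.0 [[114. 225.]
 [410. 254.]]
1.05 [[111. 227.]
 [409. 257.]]
```

View pics/g3.png

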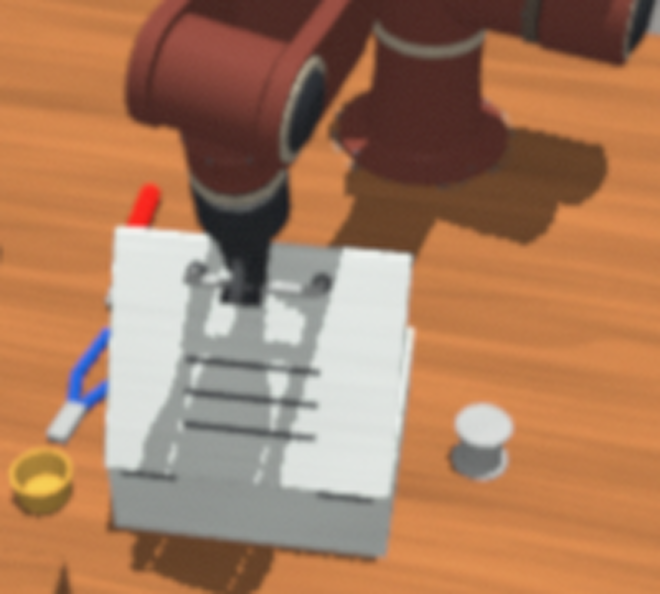

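```bash
python3 -m crank '[[0,-1,0.6,-0.002,0,0,-1],[0,-1,0.6,-0.002,0,0,-1],[0,-0.5,0.3,-0.001,0,0,-1],[0,0,0,0,0,0,-1],[0,0,0,0,0,0,-1],[0,0,0,0,0,0,-1],[0,0,0,0,0,0,-1],[0,0,0,0,0,0,-1],[0,0,0,0,0,0,-1],[0,0,0,0,0,0,-1]]'
python3 est.py
python3 -c "
from station import ctrl
print(ctrl.finish_job())"
```

```text
t: 15.25
tool_pos: [0.6162, -0.0555, 0.2653]
tool_rot: [-1.985, -2.15, 0.318]
contact_force: [-0.3, -5.3, 4.4]
opening: 0.0085
grip_force: 40.6
lid 0.9649846347166648 ext 0.01299173673175743 side 0.0006445316184105769 f [-0.3 -5.3  4.4] tq [-0.71 -0.09  0.26] t 15.25 q [-0.18  0.21  1.4  -0.08  1.81 -0.26]
the job is handed in; nothing more can be done
None
```

Job handed in, no verdict returned: I pulled the handle to its stop, raised the lid to an estimated 1.30 rad, and am holding it still by the handle at about 0.965 rad (roughly 9.5° below balance) with a 40 N grip; the arm never went near the bench items.

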